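# Swing the parts tray round its bench pin

### The arm

A 6-joint arm with a two-finger parallel gripper is mounted at the origin on the work surface. World frame = base frame: x ahead of the robot, y to its left, z up, the work surface at z = 0. Lengths are in m, angles in rad, forces in N, time in s.
With the tool pointing down it reaches from about 0.35 to 0.85 m from the base axis. Payload 8.1 kg.
Tool frame: the origin (TCP) lies at the very end of the fingers, on their centre line; the grasp point (between the pads) lies 19 mm behind it (r.grip_point_offset is the distance from the TCP to the grasp point, in m); z points along the fingers, y is the line along which they close (so a half turn about z gives the same grasp; the last joint's range is limited). The gripper opens to 93 mm and grips with 3 to 60 N. Pads are 15 mm wide; open, the fingers measure 128 mm over their backs; the gripper's body (75 mm by 188 mm) begins 65 mm behind the grasp point.
Start: joints at [-1.41, 0.13, 1.488, -0, 1.523, -0.085], TCP at [0.146, -0.582, 0.194] pointing down, gripper open.
Joint ranges: [-2.96, 2.96], [-0.89, 2.26], [0.02, 2.5], [-1.34, 4.48], [0, 2.73], [-2.66, 2.66]. Speed limits (rad/s): [2.39, 2.39, 2.79, 3.14, 3.14, 3.14].

### API

Orientations are given as a unit quaternion [x, y, z, w].
In Python, from bench import r gives the robot as it stands. The module is installed in compiled form; this text tells all that it offers.
- The arm moves only by the tool servo_tool, never from a script. Its argument "plan" is text: rows parted by semicolons, each of 4 numbers parted by spaces: the shift along the tool's x, y, z in m, then the turn about the tool's z in degrees. A call has 1 to 10 rows; each row is the pose to reach, as a shift and turn from the pose commanded when the call began, along the tool's axes at that moment; what a row does not reach only later rows make up. A row lasts 1/8 s, in which the tool goes at most 62.5 mm and 10.7 degrees, less where a joint would pass 70% of its speed; a pose out of reach is approached as far as the arm can. A call with a gripper value outside its range is refused whole. "hand" is the finger opening in m, from 0 to 0.093, set as the call begins (left out, the last holds). The fingers move at their own pace and stop on an object; "grip_force" is the grip in N (left out, the last holds). Time passes only in rows, so rows that repeat a pose let the fingers close. It gives the time, the measured TCP pose, the force, the opening and the grip force at its end, in the units of the state.
- r.observe(): the state, without advancing time (a new reading comes with each control period).
- r.get_image(name): name is "scene" or "top"; returns the picture (420x560x3 uint8, blue, green, red); there is no depth.
- r.camera_params(name): a dict with "fovy" (degrees; the focal length in pixels is half the picture's height over the tangent of half this angle, whatever the lens; pixels are square), "cx", "cy" (the principal point, pixels), "xyz" and "orientation" of the camera in the world. Camera axes: x right, y down, z forward; pixel columns grow to the right and rows downward; lengths in m; the calibration is good to about 2 mm. A picture is of the moment at which its call begins. camera_params takes no time and is no camera call.
- r.sign_off(): hands the job in; it is judged then, once.
The state is a dict: "t": time; "qpos": joint angles; "joint_velocities": joint speeds; "joint_efforts": joint torques, N m; "position": TCP position; "tool_rot": TCP orientation; "ft_force": force on the tool from outside, world axes, zero at the start; "moment": the same for the moment, N m; "opening": finger opening in m; "finger_force": force on a finger pad.
Only numpy, scipy, OpenCV 4.12 (cv2) and the standard library are available. Lean on these libraries where they do the work, as an engineer would, in place of code of your own. Each camera call takes 0.05 s, during which the arm holds its last target. There are 200 camera calls.

### The job

The red parts tray lies across the work space, hooked by its slotted corner lug on the brass pin in the bench. Swing it a quarter turn counter-clockwise (seen from above) round the pin, sliding it flat on the bench with the lug on the pin all the way, until it lies squarely inside the yellow tape outline with the lug still well home on the pin. Keep both sockets in the tray and leave the cup, the jar and the tin where they stand.

Things in the scene. Friction and masses are not known exactly. Their poses are not given: they have to be found in the camera images.
- bench_pin: Fixed upright round brass pin, 14 mm diameter, 52 mm tall, in the wooden bench top (z = 0); origin on its axis at its foot. A yellow tape outline on the bench (flat, 12 mm wide) goes rigidly with it. In this frame the parked tray's body covers x from -183 to -13 and y from -143 to -13 mm, the tape lying 6 mm outside that, open at the pin.
- outline_corner (a point): The point on the bench, just inside the tape's corner, where the tray's far corner lies when exactly parked; at (-183, -143, 0) mm in the bench_pin frame. Parked, the tray's x axis points opposite to the bench_pin x axis; at the start it stands 80 to 102 degrees counter-clockwise of it.
- tray: Loose red open parts tray, 170 x 130 mm outside, 50 mm high, walls and floor 5 mm, 0.4 to 0.8 kg, flat on the bench, with a slotted lug at one corner. Origin: inner seat of the slot, at bench height, where the pin's axis stands when the lug is home. x along the long side, y along the short side, z up: the tray body covers x from 13 to 183 and y from 13 to 143 mm.
- tray_lug (a point): The steel lug on the tray's corner, same point as the tray origin but 8 mm up. 16 mm high; its slot is 18 mm wide (pin 14 mm, 1 mm play behind it) and open outwards along the corner's bisector; its prongs reach 20 mm past the origin. It holds the corner sideways and against pushes towards the pin, but slips off if the tray is drawn away from the pin.
- tray_far_corner (a point): The tray's outer corner diagonally opposite the lug, at bench height; at (183, 143, 0) mm in the tray frame. Pushing squarely on the short end wall (outer face x = 183 mm) near this corner turns the tray counter-clockwise and presses the lug home; pushing on the long wall next to the lug tends to draw it off the pin.
- tray_middle (a point): Middle of the tray's inner floor, 5 mm over the bench when flat; at (98, 78, 5) mm in the tray frame.
- socket_large: Loose steel wrench socket, 32 mm diameter, 36 mm tall, 80 g, standing in the tray; origin at the centre of its underside.
- socket_small: Loose steel wrench socket, 24 mm diameter, 32 mm tall, 80 g, standing in the tray; origin at the centre of its underside.
- cup: Bystander: blue cup without a handle, 74 mm diameter at the rim, 85 mm tall, standing loose on the bench near the tray; origin at the centre of its underside.
- jar: Bystander: amber jar with a dark lid, 68 mm diameter, 85 mm tall, standing loose on the bench; origin at the centre of its underside.
- tin: Bystander: round tin with an orange label, 72 mm diameter, 95 mm tall, standing loose on the bench; origin at the centre of its underside.

How it is judged:
At the end, for the whole second after the job is handed in: The tray lies flat and at rest within 0.07 rad (4 degrees) of the outline's direction, its far corner within 30 mm of the outline's corner point and the seat of its slot within 12 mm of the pin's axis; both sockets are inside the tray (angle between the x axis of tray and the x axis of bench_pin, either way round below 0.07 rad and horizontal distance between tray_far_corner and outline_corner below 0.03 m and horizontal distance between tray and bench_pin below 0.012 m and angle between tray's own z axis and vertical below 0.05 rad and height (world z) of tray below 0.005 m and linear speed of tray below 0.01 m/s and angular speed of tray below 0.05 rad/s and horizontal distance between each of socket_large, socket_small and tray_middle below 0.1 m and height (world z) of each of socket_large, socket_small below 0.05 m); the robot touches nothing.
It fails at once if the lug came off the pin (slot seat more than 18 mm from the pin's axis) (horizontal distance between tray and bench_pin above 0.018 m).
It fails at once if the tray was lifted or tipped instead of slid (15 mm off the bench at the lug, or tilted over 0.15 rad) (height (world z) of tray above 0.015 m or angle between tray's own z axis and vertical above 0.15 rad).
It fails at once if the cup, jar or tin was moved by more than 20 mm (distance of any of cup, jar, tin from where it was at the start of the episode above 0.02 m).
It also fails if it takes over 42 s, if anything falls off the work surface, if the arm or the gripper's body presses on something with over 40 N, if the wrist force passes 120 N, or if a joint passes its speed limit or range.

## Working session

There is one attempt and no reset: what is moved stays moved. The work goes in short steps, Python scripts to look and compute and a tool call to move; the robot and the scene stay as the last step left them, time stands still between calls to the robot, and variables do not carry over. Pictures are saved under pics/ and viewed, at most 10 in all, crops included, and the job is handed in when it is done.

Besides the shell and the picture viewer there is one more tool, called after "Request:" as name(argument=value, ...) on one line, values as JSON. servo_tool: Moves the arm, as the interface text tells. Its arguments: {"type":"object","properties":{"plan":{"type":"string"},"hand":{"type":"number"},"grip_force":{"type":"number"}},"required":["plan"]}

```bash
mkdir -p pics; python3 - <<'E'
from bench import r
import cv2
for n in("scene","top"):
    cv2.imwrite(f"pics/{n}0.png",r.get_image(n)); print(n,r.camera_params(n))
print(r.observe())
E
```

```text
scene {'fovy': 43.01947844723078, 'cx': 290.3131953109861, 'cy': 211.703708862247, 'xyz': array([1.09533591, 0.33856502, 0.94326877]), 'orientation': array([ 0.40857537,  0.86536179, -0.26276979, -0.12315507])}
top {'fovy': 44.60312908085421, 'cx': 282.3254257393182, 'cy': 211.56154238280232, 'xyz': array([ 0.5134238 , -0.02323972,  1.0128264 ]), 'orientation': array([-0.70456257,  0.70716628, -0.05144452,  0.02934105])}
{'t': 0.1, 'qpos': array([-1.41042200e+00,  1.31106192e-01,  1.48914315e+00, -2.81788907e-05,
        1.52299679e+00, -8.53995705e-02]), 'joint_velocities': array([ 0.00101129, -0.00170836, -0.00163008, -0.00151996, -0.00051937,
        0.00295652]), 'joint_efforts': array([ 1.08938853e-03, -5.61344326e+01, -4.93092799e+01,  7.70883774e-02,
        2.92749074e-02, -3.97149245e-05]), 'position': array([ 0.14590796, -0.58142795,  0.19319506]), 'tool_rot': array([ 9.92458473e-01,  1.22578532e-01, -4.50480339e-05, -8.25633629e-04]), 'ft_force': array([ 0.40296737, -0.27225799,  0.53910626]), 'moment': array([-0.01260852, -0.00449551,  0.08926362]), 'finger_force': 0.0, 'opening': 0.09302574322640274}
```

View pics/top0.png

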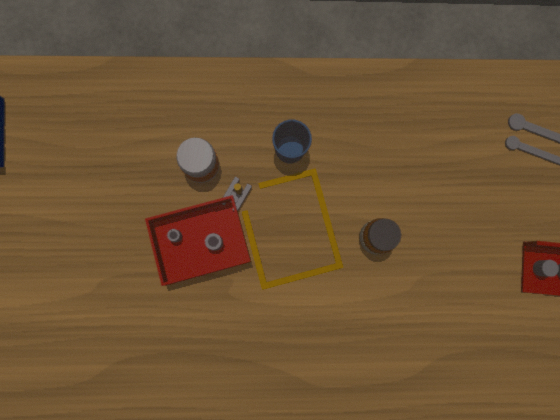

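View pics/scene0.png

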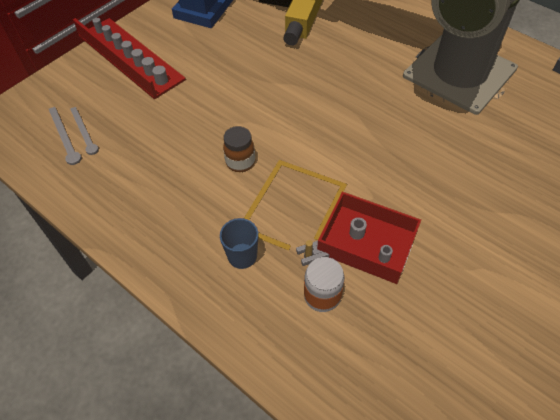

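The top view shows the tray at (148–250, 197–285), pin near (238,188), outline corners near (315,172), (340,265), (265,286); cup at (292,140), tin (197,158), jar (383,235). I'll enlarge the crop.

```bash
python3 - <<'E'
import cv2
im=cv2.imread("pics/top0.png")[115:305,140:360]
im=cv2.convertScaleAbs(im,alpha=1.5)
cv2.imwrite("pics/crop0.png",cv2.resize(im,None,fx=3.1,fy=3.1,interpolation=cv2.INTER_CUBIC))
E
```

```text
(no output)
```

View pics/crop0.png

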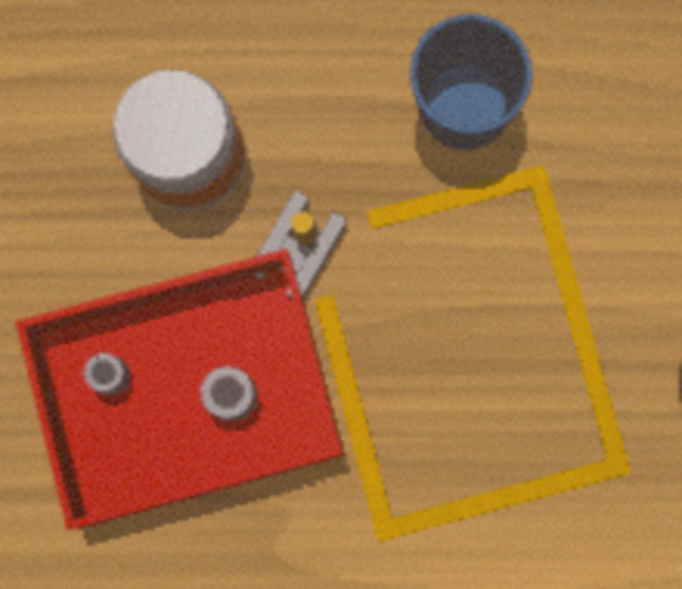

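```bash
cat > h.py <<'E'
import numpy as np
from scipy.spatial.transform import Rotation as R
from bench import r
def px2w(px,z,cam="top"):
    c=r.camera_params(cam); f=210/np.tan(np.radians(c["fovy"]/2))
    d=R.from_quat(c["orientation"]).apply([(px[0]-c["cx"])/f,(px[1]-c["cy"])/f,1])
    p=np.array(c["xyz"]); return p+d*(z-p[2])/d[2]
def crop(u,v,z): return px2w((140+u/3.1,115+v/3.1),z)
E
python3 - <<'E'
from h import *
np.set_printoptions(precision=4,suppress=True)
for n,u,v,z in [("pin top",303,222,.052),("tapeA",546,168,0),("tapeB",630,470,0),("tapeC",382,540,0),
 ("trayF(farcorner)",70,528,.05),("tray near183,13",19,323,.05),("tray13,13",287,252,.05),("tray13,143",343,457,.05),
 ("cup",472,73,.085),("tin",172,126,.095),("smallsock",103,372,.037),("big",228,392,.041)]:
    print(n,crop(u,v,z)[:2])
print("jar",px2w((384,234),.085))
A,B,C=[crop(*p,0)[:2] for p in((546,168),(630,470),(382,540))]
print(np.linalg.norm(A-B),np.linalg.norm(B-C))
u=(A-B)/np.linalg.norm(A-B)   # bench x
v=np.array([-u[1],u[0]])
print("bench x ang",np.degrees(np.arctan2(u[1],u[0])), "y ang from CB",np.degrees(np.arctan2(*(C-B)[::-1])))
E
```

```text
pin top [0.6715 0.0306]
tapeA [ 0.7155 -0.1239]
tapeB [ 0.52  -0.175]
tapeC [ 0.4769 -0.0171]
trayF(farcorner) [0.487  0.1687]
tray near183,13 [0.61   0.2019]
tray13,13 [0.6533 0.0404]
tray13,143 [0.5284 0.0061]
cup [ 0.7563 -0.0718]
tin [0.7214 0.1052]
smallsock [0.5811 0.1532]
big [0.5683 0.0764]
jar [ 0.5783 -0.2382  0.085 ]
0.2020695990250414 0.16372456000889574
bench x ang 14.651514624626373 y ang from CB 105.2574002700044
```

Request:
servo_tool(plan="0.04 -0.05 0 -8; 0.08 -0.1 0 -16; 0.12 -0.147 0 -24; 0.16 -0.196 0 -32; 0.2 -0.245 0 -40; 0.24 -0.294 0 -48; 0.28 -0.343 0 -56; 0.32 -0.392 0 -64; 0.36 -0.441 0 -72; 0.4 -0.49 0 -80", hand=0)

```text
t: 1.35
position: [0.412, -0.0141, 0.1941]
tool_rot: [0.68, 0.733, 0.0, 0.0]
ft_force: [0.4, -0.6, 0.4]
opening: 0.0011
finger_force: 0.0
```

Request:
servo_tool(plan="0.05 0.028 0 -5; 0.1 0.056 0 -10.9; 0.15 0.084 0 -10.9; 0.2 0.113 0.02 -10.9; 0.2147 0.121 0.05 -10.9; 0.2147 0.121 0.1 -10.9; 0.2147 0.121 0.14 -10.9; 0.2147 0.121 0.165 -10.9; 0.2147 0.121 0.178 -10.9; 0.2147 0.121 0.178 -10.9")

```text
t: 2.6
position: [0.5162, 0.2063, 0.0154]
tool_rot: [0.609, 0.793, -0.001, -0.001]
ft_force: [-0.5, 0.4, -0.2]
opening: 0.0001
finger_force: 0.0
```

```bash
python3 - <<'E'
from h import *
import cv2
im=r.get_image("top")[115:305,140:360]
cv2.imwrite("pics/crop1.png",cv2.resize(cv2.convertScaleAbs(im,alpha=1.5),None,fx=3.1,fy=3.1))
print(r.observe()["position"])
E
```

```text
[0.517175   0.20661914 0.01655963]
```

View pics/crop1.png

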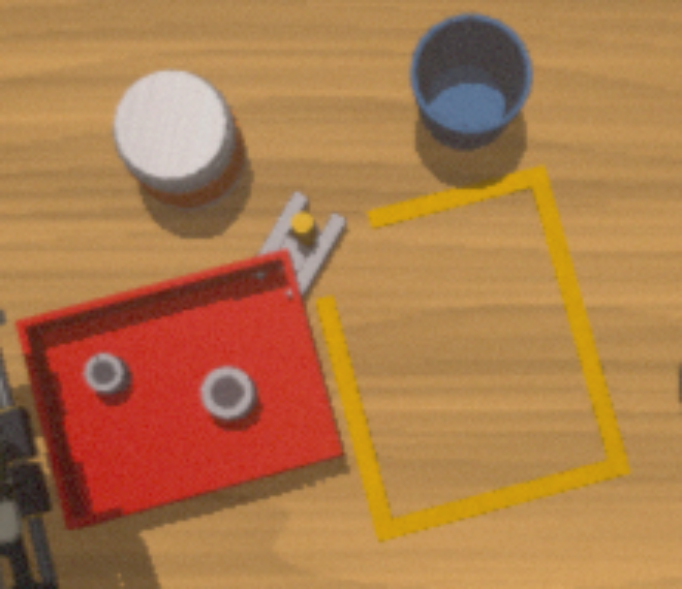

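The gripper hangs clear, left of the end wall (crop x≈20 against wall x≈20–70), and the tray is unmoved. Next it makes contact and swings a little.

Request:
servo_tool(plan="-0.006 0 0 0; -0.012 0 0 0; -0.016 0 0 0; -0.018 0 0 0; -0.02 -0.0033 0 -1; -0.0217 -0.0066 0 -2; -0.0257 -0.013 0 -4; -0.0299 -0.0193 0 -6; -0.0343 -0.0254 0 -8; -0.0389 -0.0314 0 -10")

```text
t: 3.9
position: [0.4966, 0.1626, 0.017]
tool_rot: [0.537, 0.844, 0.002, -0.001]
ft_force: [-3.5, 9.2, 5.3]
opening: 0.0002
finger_force: 4.9
```

```bash
python3 - <<'E'
from h import *
import cv2
o=r.observe()
im=r.get_image("top")[115:305,140:360]
cv2.imwrite("pics/crop2.png",cv2.resize(cv2.convertScaleAbs(im,alpha=1.5),None,fx=3.1,fy=3.1))
d=o["position"][:2]-[.672,.0315]
print(np.hypot(*d),np.degrees(np.arctan2(d[1],d[0])),R.from_quat(o["tool_rot"]).as_matrix()[:,0],o["ft_force"],o["position"])
E
```

```text
0.2190070211038459 143.2181600070764 [-0.42360014  0.90584488  0.00282481] [-3.50520826  9.18337337  5.29356953] [0.49659264 0.16263478 0.01702268]
```

View pics/crop2.png

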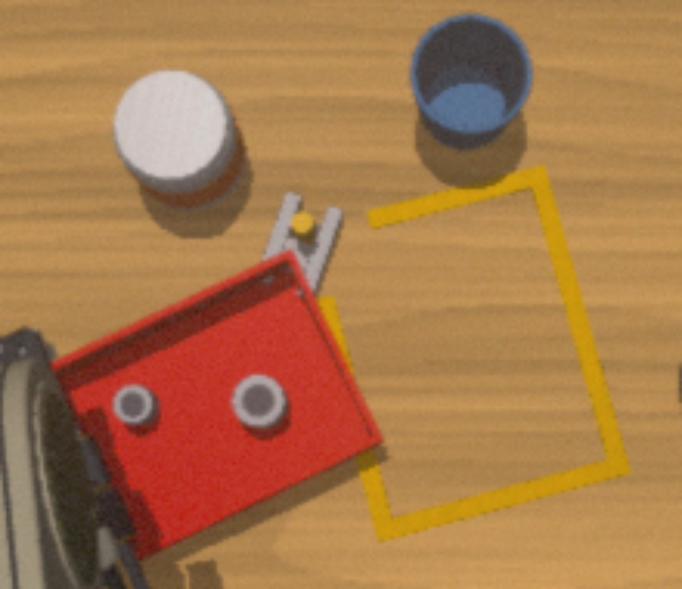

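The tray has turned about 10° (long edge from (55,362) to (290,253)) and the lug is seated on the pin at (303,222). I'll continue the arc.

Request:
servo_tool(plan="-0.0037 -0.0066 0 -2; -0.0077 -0.013 0 -4; -0.0119 -0.0193 0 -6; -0.0163 -0.0254 0 -8; -0.0209 -0.0314 0 -10; -0.0258 -0.0372 0 -12; -0.0308 -0.0429 0 -14; -0.036 -0.0483 0 -16; -0.0414 -0.0536 0 -18; -0.047 -0.0587 0 -20")

```text
t: 5.2
position: [0.4625, 0.0955, 0.0169]
tool_rot: [0.382, 0.924, 0.002, -0.001]
ft_force: [-7.8, 11.9, 10.1]
opening: 0.0008
finger_force: 6.8
```

Request:
servo_tool(plan="-0.0037 -0.0066 0 -2; -0.0077 -0.013 0 -4; -0.0119 -0.0193 0 -6; -0.0163 -0.0254 0 -8; -0.0209 -0.0314 0 -10; -0.0258 -0.0372 0 -12; -0.0308 -0.0429 0 -14; -0.036 -0.0483 0 -16; -0.0414 -0.0536 0 -18; -0.047 -0.0587 0 -20")

```text
t: 6.45
position: [0.4533, 0.0199, 0.0162]
tool_rot: [0.216, 0.976, 0.001, -0.002]
ft_force: [-8.8, 7.2, 7.2]
opening: 0.0006
finger_force: 5.3
```

```bash
python3 - <<'E'
from h import *
import cv2
o=r.observe()
im=r.get_image("top")[115:305,140:360]
cv2.imwrite("pics/crop3.png",cv2.resize(cv2.convertScaleAbs(im,alpha=1.5),None,fx=3.1,fy=3.1))
d=o["position"][:2]-[.672,.0315]
x=R.from_quat(o["tool_rot"]).as_matrix()[:,0]
print(np.hypot(*d),np.degrees(np.arctan2(d[1],d[0])),np.degrees(np.arctan2(x[1],x[0])),o["ft_force"],o["position"])
E
```

```text
0.21901250091487626 -176.9585529805829 155.059070554705 [-8.76649623  7.18683851  7.19655635] [0.453296   0.01987956 0.01617229]
```

View pics/crop3.png

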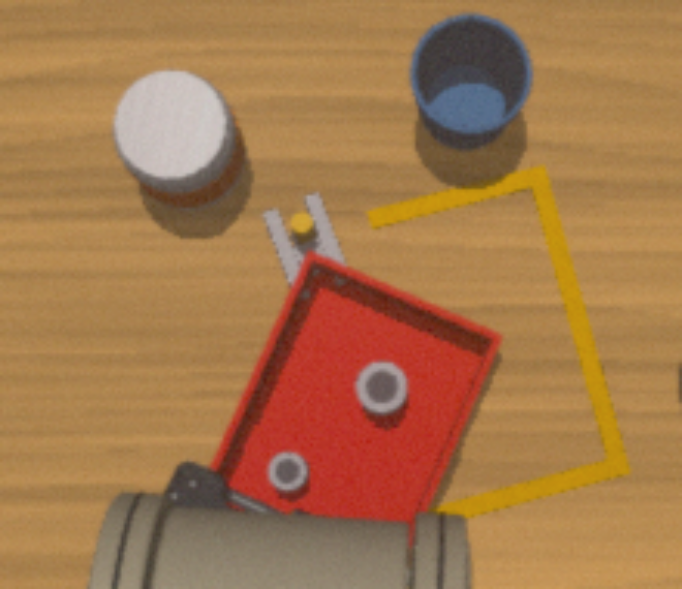

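The tray has turned about 51°, the lug is still seated on the pin at (303,223), and both sockets are inside.

Request:
servo_tool(plan="-0.0037 -0.0066 0 -2; -0.0077 -0.013 0 -4; -0.0119 -0.0193 0 -6; -0.0163 -0.0254 0 -8; -0.0209 -0.0314 0 -10; -0.0258 -0.0372 0 -12; -0.0308 -0.0429 0 -14; -0.036 -0.0483 0 -16; -0.0414 -0.0536 0 -18; -0.047 -0.0587 0 -20")

```text
t: 7.75
position: [0.4708, -0.0538, 0.0158]
tool_rot: [0.043, 0.999, 0.001, -0.002]
ft_force: [-7.6, 3.4, 4.8]
opening: 0.0006
finger_force: 4.1
```

Request:
servo_tool(plan="-0.0037 -0.0066 0 -2; -0.0077 -0.013 0 -4; -0.0119 -0.0193 0 -6; -0.0163 -0.0254 0 -8; -0.0209 -0.0314 0 -10; -0.0258 -0.0372 0 -12; -0.0308 -0.0429 0 -14; -0.0334 -0.0456 0 -15; -0.036 -0.0483 0 -16; -0.036 -0.0483 0 -16")

```text
t: 9.0
position: [0.5029, -0.1059, 0.0157]
tool_rot: [-0.096, 0.995, 0.0, -0.001]
ft_force: [-5.3, 0.1, 1.5]
opening: 0.0005
finger_force: 2.7
```

```bash
python3 - <<'E'
from h import *
import cv2
o=r.observe()
im=r.get_image("top")[115:305,140:360]
cv2.imwrite("pics/crop4.png",cv2.resize(cv2.convertScaleAbs(im,alpha=1.5),None,fx=3.1,fy=3.1))
d=o["position"][:2]-[.672,.0315]
x=R.from_quat(o["tool_rot"]).as_matrix()[:,0]
print(np.hypot(*d),np.degrees(np.arctan2(d[1],d[0])),np.degrees(np.arctan2(x[1],x[0])),o["ft_force"],o["position"])
E
```

```text
0.2178754679003008 -140.8932270155473 -169.01913423482802 [-5.26342118  0.11230273  1.54303677] [ 0.50293477 -0.10592877  0.01573662]
```

View pics/crop4.png

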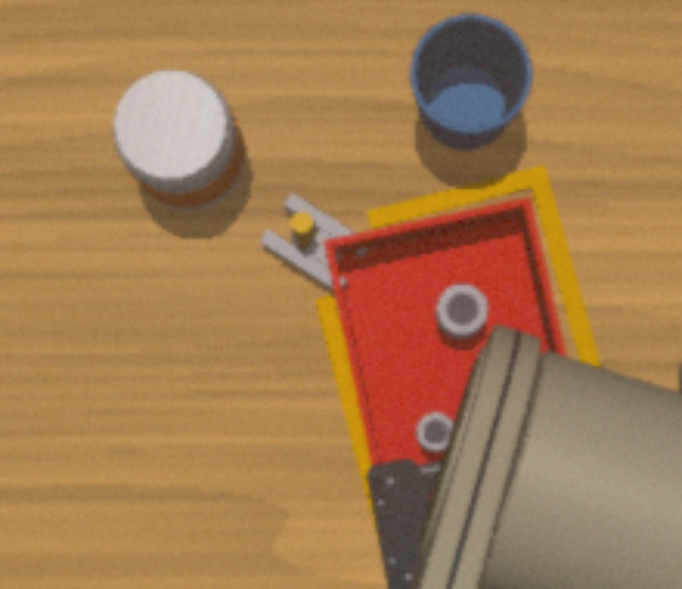

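The tray lies nearly parallel to the tape, about 3.5–4° short (top edge (328,240)–(530,200)), with the lug seated on the pin. I'll push the last 4°.

Request:
servo_tool(plan="-0.0018 -0.0033 0 -1; -0.0037 -0.0066 0 -2; -0.0056 -0.0098 0 -3; -0.0077 -0.013 0 -4; -0.0077 -0.013 0 -4; -0.0077 -0.013 0 -4; 0 -0.013 0 -4; 0.02 -0.013 0 -4; 0.035 -0.013 0 -4; 0.05 -0.013 0 -4")

```text
t: 10.3
position: [0.4572, -0.1281, 0.0164]
tool_rot: [-0.13, 0.991, -0.0, 0.0]
ft_force: [-0.2, 0.6, 0.6]
opening: 0.0003
finger_force: 0.0
```

Request:
servo_tool(plan="0 0 -0.04 0; 0 0 -0.09 0; 0 0 -0.14 0; 0.03 0.05 -0.17 0; 0.05 0.1 -0.17 0; 0.05 0.15 -0.17 0; 0.05 0.2 -0.17 0; 0.05 0.25 -0.17 0; 0.05 0.25 -0.17 0; 0.05 0.25 -0.17 0")

```text
t: 11.55
position: [0.3449, 0.1003, 0.1862]
tool_rot: [-0.131, 0.991, -0.0, 0.0]
ft_force: [0.4, 0.5, 0.6]
opening: 0.0004
finger_force: 0.0
```

```bash
python3 - <<'E'
from h import *
import cv2
im=r.get_image("top")[115:305,140:360]
cv2.imwrite("pics/crop5.png",cv2.resize(cv2.convertScaleAbs(im,alpha=1.5),None,fx=3.1,fy=3.1))
print(r.observe()["position"])
E
```

```text
[0.34510583 0.09981996 0.18614097]
```

View pics/crop5.png

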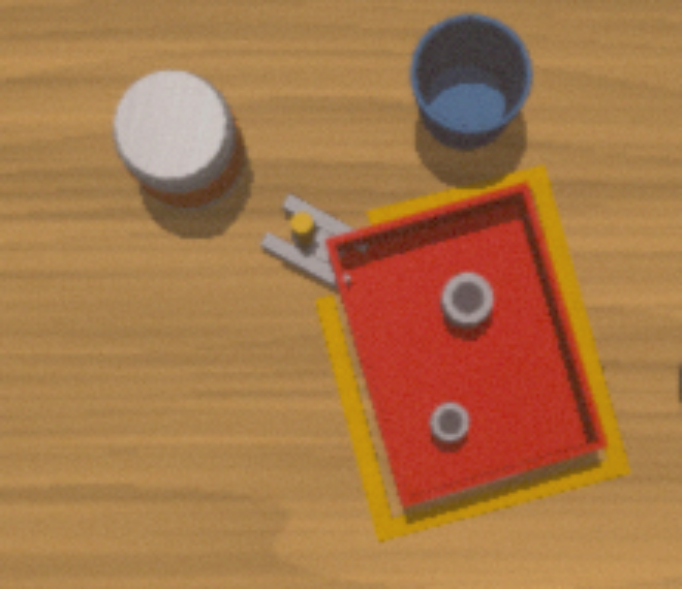

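The picture shows the tray inside the tape, with rim corners at (328,242), (527,186), (606,443) and (404,507). I'll check these numerically.

```bash
python3 - <<'E'
from h import *
P=np.array([crop(*p,.05)[:2] for p in((328,242),(527,186),(606,443),(404,507))])
M=np.array([(13,13),(13,143),(183,143),(183,13)])/1e3
a=M-M.mean(0);b=P-P.mean(0)
th=np.arctan2((a[:,0]*b[:,1]-a[:,1]*b[:,0]).sum(),(a*b).sum())
c,s=np.cos(th),np.sin(th);Rm=np.array([[c,-s],[s,c]])
o=P.mean(0)-Rm@M.mean(0)
print(np.degrees(th)%360,o,"res",np.abs(b-a@Rm.T).max(),"far",o+Rm@[.183,.143])
E
```

```text
196.25588195290962 [0.6692442  0.03344936] res 0.002550460160731502 far [ 0.53358998 -0.15506041]
```

```bash
python3 -c "
from bench import r
print(r.sign_off())"
```

```text
the job is handed in; nothing more can be done
None
```

The job is handed in: I measured the tray about 1.3° off the outline's direction, its far corner about 2 mm from the outline's corner point and the slot seat about 3 mm from the pin, with both sockets in the tray, the cup and tin seen unmoved and the jar, which the arm kept clear of, not re-checked.

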